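# Open the braced tackle jar and hold its cap

### The arm

A 6-joint arm with a two-finger parallel gripper is mounted at the origin on the work surface. World frame = base frame: x ahead of the robot, y to its left, z up, the work surface at z = 0. Lengths are in m, angles in rad, forces in N, time in s.
With the tool pointing down it reaches from about 0.275 to 0.825 m from the base axis. Payload 4.9 kg.
Tool frame: the origin (TCP) lies midway between the tips of the shut fingers; the grasp point (between the pads) lies 19 mm behind it (grip_point_offset is the distance from the TCP to the grasp point, in m); z points along the fingers, y is the line along which they close (so a half turn about z gives the same grasp; the last joint's range is limited). The gripper opens to 85 mm and grips with 20 to 120 N. Pads are 22 mm wide; open, the fingers measure 114 mm over their backs; the gripper's body (76 mm by 85 mm) begins 54 mm behind the grasp point. The pads swing forward as they close: fully open they stand 13 mm farther back than shut.
Start: joints at [0.999, 0.326, -0.193, 1.052, 0, 1.437], TCP at [0.233, 0.498, 0.206] pointing down, gripper open.
Joint ranges: [-2.65, 2.65], [-0.97, 1.79], [-1.3, 1.35], [-1.93, 2.1], [-1.47, 1.37], [-3.14, 3.14]. Speed limits (rad/s): [2.57, 2.57, 3.14, 3.14, 3.14, 3.14].

### API

Orientations are given as a rotation vector (axis times angle).
In Python, from cell import * gives the robot as it stands. Calls block until the motion is done:
- movep(position, orientation): joint-space move of the TCP to a pose.
- move_l(position, velocity=0.15, rot=None, until_force=None): straight line of the TCP; rot=None keeps the orientation; velocity is the mean speed in m/s. With until_force (N) it stops when the force on the tool has changed by that much, and returns True; else False.
- set_joints(angles): joint-space move.
- let_go() and grab(newtons=None): open the fingers fully, or close them until they stop; newtons is the grip in N (None keeps the last).
- sleep(seconds).
- ik(position, orientation): joint angles nearest the present ones, or None.
- get_state(): the state.
- grab_frame(name): name is "scene" or "top" or "wrist"; returns a dict with "img" (420x560x3 uint8, red, green, blue), "fx", "fy", "cx", "cy" (pixels), "cam_to_world" (4x4, takes a point from camera to world coordinates); the wrist camera has in their place "T_tool_cam" (4x4, takes a point from camera to tool coordinates, whose origin is the TCP and whose axes are the flange's). Camera axes: x right, y down, z forward; pixel columns grow to the right and rows downward; lengths in m; the calibration is good to about 2 mm. A picture is of the moment at which its call begins: read the wrist's pose just before it. There is no depth.
A pose or a line that the arm cannot do raises MotionError and nothing moves.
- sign_off(): hands the job in, once; it reports no verdict.
Trained networks look in the newest picture that a camera, given by its name, has taken for a name from the list of things; names that differ only in an ending like _2 or _b are one class to them, and where a whole thing is asked for, a point or a joint stands for the part that bears it (a point fixed in the world has none). Each returns a list of dicts, best first, with "score" (0 to 1); they miss things now and then, are a little off and sometimes report something else, mostly with a low value. They report only what shows in the picture. A call takes as long as a camera call.
- spot_in(camera, name): "centre" ([column, row] in pixels, amid what is visible of it).
- silhouettes(camera, name): "mask" (420x560 bool, what is visible of it) and "centre" ([column, row] in pixels, amid what is visible of it).
- tip_of(camera, name): "centre" ([column, row] in pixels: a listed point, or the origin of a listed thing).
The state is a dict: "clock": time; "q": joint angles; "joint_velocities": joint speeds; "tau": joint torques, N m; "position": TCP position; "eef_rot": TCP orientation; "contact_force": force on the tool from outside, world axes, zero at the start; "wrist_torque": the same for the moment, N m; "finger_gap": opening from 0.0 (shut) to 1.0 (fully open).
Only numpy, scipy, OpenCV 4.12 (cv2) and the standard library are available. Lean on these libraries where they do the work, as an engineer would, in place of code of your own. Each camera call takes 0.05 s, during which the arm holds its last target. There are 200 camera calls.

### The job

Push the green carrier along its rail until it clicks into the opening station, where the two dark cheeks brace the amber jar against turning. Then grip the tight tin cap and unscrew it anticlockwise just until its lugs come free of the jar (red dot on the cap beside the white dot on the jar's shoulder), without turning on past that, and lift it straight off. Finish while still holding the cap level, just above the open jar and not touching it; leave the sinkers, the spinner and the shackle where they lie.

Things in the scene. Friction and masses are not known exactly. Their poses are not given: they have to be found in the camera images.
- station (a point): Where the jar's centre line must stand, 30 mm above the slate; fixed station on the slide bed (pine board 120 x 370 mm), 95 to 145 mm from the jar's start. +y points along the rail in the direction of pushing, z up; bed turned up to 15 degrees either way. Two dark steel cheeks, 50 mm long with flared entries at -y, stand 33 mm to either side, tops 72 mm above the slate.
- paddle (a point): Centre of the rear face of the green carrier's upright push paddle: 60 mm wide across the rail, 8 mm thick, 30 to 86 mm above the slate (this point 60). The face looks to -y, y along the rail like the station's; 100 mm behind the jar's centre line, so in the station it is at y = -100 mm from station. Bed and rail behind it reach 18 mm above the slate.
- jar_rim (a point): Centre of the rim of the amber glass jar, 116 mm above the slate; z up, x towards the middle of one neck lug. Square body 64 x 64 mm, flat shoulder 84 mm above the slate, round neck 41 mm across, 52 mm over its three lugs. A white dot on the shoulder lies 0.98 rad anticlockwise (seen from above) from x. A rubber seal in the mouth pushes the tight cap up with about 18 N.
- cap_mid (a point): Centre of the loose tin cap: diameter 62 mm, 26.5 mm high, about 60 g; 13 mm above its skirt edge, 110 mm above the slate when on. x points to its red dot. Tight: cap x within 0.14 rad of jar_rim x; takes about 0.5 Nm. Turned anticlockwise from above it is free from 0.72 rad on, 0.98 is mid-gap, at about 1.25 it strikes the next stop. The skirt clears the rim after 20 mm of lift.
- cap: The same tin cap; origin at the centre of the lower edge of its skirt, z up through its top.
- slide: The fixed slide bed with its rail, carrier and jar; y along the rail, origin on the slate 90 mm ahead of the jar's start.
- sinker_a: Loose grey lead egg sinker, 34 x 20 mm, lying on the slate; leave alone.
- sinker_b: Loose grey lead egg sinker, 34 x 20 mm, lying on the slate; leave alone.
- spinner: Loose bright tin mackerel spinner, about 80 x 16 x 5 mm, lying on the slate; leave alone.
- shackle: Loose galvanised bow shackle, about 60 x 55 x 10 mm, lying on the slate; leave alone.
- jar (a joint): Swivel of the jar on the carrier, rad, anticlockwise seen from above, 0 square to the rail; starts within 0.05. The jar turns freely until the cheeks at the station brace it, leaving about 0.04 rad of play either way.
- carrier (a joint): Travel of the carrier along the rail towards +y of the station frame, m; 0 at the start, end stop at 0.165. About 2 N friction, plus a sprung steel ball rubbing its side; at the station the ball drops into a notch and centres the carrier from up to 4 mm off. Pushing it out of the notch takes about 10 N more.
- brace: The fixed station: the two cheeks, the brass detent block and its ball; origin 22 mm below station.

How it is judged:
On the way, in this order (a step that is already met when the one before it is completed fails the run):
1. the carrier is clicked into the opening station, the cap still screwed on (y of jar_rim in the frame of station between -0.004 and 0.004 m and angle between the x axis of cap_mid and the x axis of jar_rim, either way round below 0.35 rad and z of cap in the frame of jar_rim below -0.015 m), for 0.2 s.
2. the cap is turned free of the lugs while gripped and still on the braced jar (y of jar_rim in the frame of station between -0.004 and 0.004 m and angle between the x axis of cap_mid and the x axis of jar_rim, either way round above 0.7 rad and z of cap in the frame of jar_rim below -0.01 m and contact force between the fingers and cap above 1 N), for 0.1 s.
At the end, for the whole second after the job is handed in: Cap held still, touching only the fingers, skirt edge 2-60 mm above the jar's rim, within 15 mm of its axis, level within 0.2 rad, turned 0.65-1.3 rad from the jar's lug; carrier in the station within 4 mm; the four bystanders within 20 mm of their starts (y of jar_rim in the frame of station between -0.004 and 0.004 m and contact force between the fingers and cap above 1 N and contact force between cap and slide below 0.05 N and z of cap in the frame of jar_rim between 0.002 and 0.06 m and horizontal distance between cap and jar_rim below 0.015 m and angle between cap's own z axis and vertical below 0.2 rad and angle between the x axis of cap_mid and the x axis of jar_rim, either way round between 0.65 and 1.3 rad and linear speed of cap below 0.02 m/s and distance of each of sinker_a, sinker_b, spinner, shackle from where it was at the start of the episode below 0.02 m and contact force between cap and brace below 0.05 N); the arm keeps its last pose, push and grip.
It fails at once if a bystander is knocked away (distance of any of sinker_a, sinker_b, spinner, shackle from where it was at the start of the episode above 0.03 m).
It fails at once if the cap is turned on well past where it comes free (angle between the x axis of cap_mid and the x axis of jar_rim, either way round above 1.4 rad).
It also fails if it takes over 51 s, if anything falls off the work surface, if the arm or the gripper's body presses on something with over 40 N, if the wrist force passes 120 N, or if a joint passes its speed limit or range.

## Working session

There is one attempt and no reset: what is moved stays moved. The work goes in short steps, each a Python script; the robot and the scene stay as the last script left them, time stands still between calls to the robot, and variables do not carry over. Pictures are saved under pics/ and viewed, on a budget of 10 in all, crops included, one or two more only if the job needs it, and the job is handed in when it is done.

```bash
mkdir -p pics; ls; cat > h.py <<'E'
from cell import *
import numpy as np, cv2
from scipy.spatial.transform import Rotation as R
def frame(n):
    s=get_state(); f=grab_frame(n)
    if n=="wrist":
        T=np.eye(4); T[:3,:3]=R.from_rotvec(s["eef_rot"]).as_matrix(); T[:3,3]=s["position"]
        f["T"]=T@np.array(f["T_tool_cam"])
    else: f["T"]=np.array(f["cam_to_world"])
    return f
def px2w(f,p,z):
    d=f["T"][:3,:3]@np.array([(p[0]-f["cx"])/f["fx"],(p[1]-f["cy"])/f["fy"],1.])
    o=f["T"][:3,3]; return o+d*(z-o[2])/d[2]
def w2px(f,p):
    c=np.linalg.inv(f["T"])@np.append(p,1); return np.array([c[0]/c[2]*f["fx"]+f["cx"],c[1]/c[2]*f["fy"]+f["cy"]])
def save(f,n): cv2.imwrite("pics/"+n,f["img"][:,:,::-1])
Z=dict(station=.03,paddle=.06,jar_rim=.116,cap_mid=.11,cap=.097,slide=0,brace=.008,sinker_a=.01,spinner=.003,shackle=.005)
E
python3 - <<'E'
from h import *
np.set_printoptions(precision=4,suppress=True)
ims=[]
for n in("scene","top"):
    f=frame(n); ims.append(f["img"]); print(n,f["T"][:3,3])
    for k in Z:
        for d in tip_of(n,k)[:3]: print(k,np.round(d["score"],2),np.round(d["centre"],1),px2w(f,d["centre"],Z[k]))
    save(f,n+".png")
E
```

```text
pics
scene [ 0.9537 -0.4078  0.4728]
station 0.7 [224.9 237.8] [ 0.5272 -0.0282  0.03  ]
paddle 0.97 [130.8 312.6] [ 0.5671 -0.2415  0.06  ]
cap_mid 0.82 [178.1 239.9] [ 0.5542 -0.1397  0.11  ]
cap 0.91 [178.5 245.8] [ 0.5509 -0.1388  0.097 ]
cap 0.66 [225.9 235.9] [ 0.5898 -0.0814  0.097 ]
slide 0.89 [218.1 260.3] [ 0.5326 -0.0546  0.    ]
brace 0.71 [228.2 251.7] [ 0.5379 -0.034   0.008 ]
sinker_a 0.88 [240.5 382.3] [ 0.7249 -0.2073  0.01  ]
sinker_a 0.79 [310.6 328.9] [ 0.7474 -0.0874  0.01  ]
spinner 0.52 [371.2 255.3] [0.7382 0.1102 0.003 ]
shackle 0.92 [402.8 228. ] [0.7496 0.212  0.005 ]
shackle 0.54 [226.4 251.5] [ 0.5323 -0.0331  0.005 ]
shackle 0.43 [178.3 247. ] [ 0.4546 -0.0754  0.005 ]
top [0.5481 0.0104 0.8982]
station 0.89 [304.1 262. ] [ 0.5324 -0.0349  0.03  ]
station 0.33 [239.7 172.4] [0.7314 0.1042 0.03  ]
paddle 0.72 [402.2 245. ] [ 0.5656 -0.2401  0.06  ]
paddle 0.52 [304.8 263.5] [ 0.5298 -0.0347  0.06  ]
jar_rim 0.69 [361.3 253.9] [ 0.5482 -0.1425  0.116 ]
cap_mid 0.74 [359.8 251.5] [ 0.5529 -0.1409  0.11  ]
cap 0.95 [358.6 249.2] [ 0.5576 -0.1411  0.097 ]
brace 0.32 [314.2 263.4] [ 0.5287 -0.0583  0.008 ]
sinker_a 0.58 [378.6 180.9] [ 0.712  -0.2082  0.01  ]
sinker_a 0.48 [323.5 173.8] [ 0.73   -0.0837  0.01  ]
spinner 0.48 [241.4 174.1] [0.7331 0.1032 0.003 ]
spinner 0.18 [401.1 245.5] [ 0.5657 -0.2546  0.003 ]
shackle 0.71 [195.  170.9] [0.7415 0.2088 0.005 ]
```

View pics/scene.png

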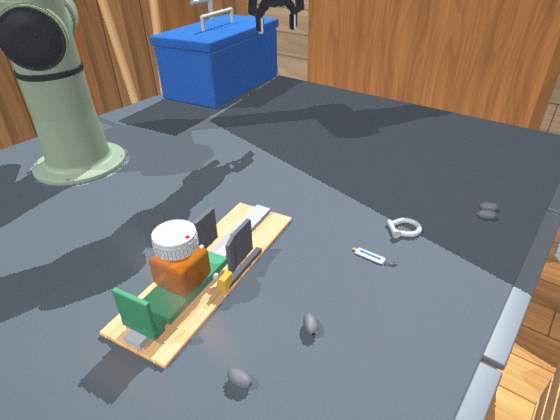

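View pics/top.png

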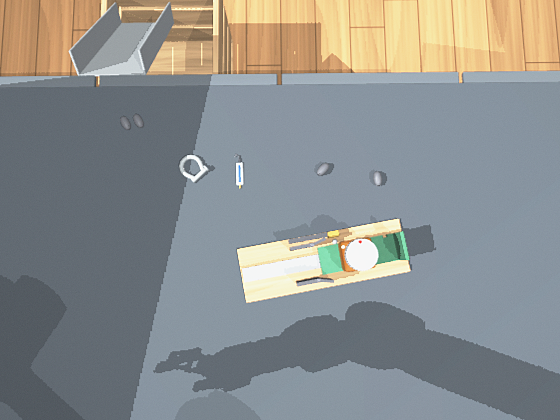

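The overview shows the bed turned about 10°, with the jar at about (360,253) in the top view and the cheeks at about (310,262). The bystanders all lie at x > 0.7, clear of the rail. The detections fit this. I'll push next.

```bash
cat >> h.py <<'E'
np.set_printoptions(precision=4,suppress=True)
TH=np.deg2rad(9.9)
u=np.array([-np.sin(TH),np.cos(TH),0]); v=np.array([np.cos(TH),np.sin(TH),0])  # rail y, rail x
P0=np.array([.566,-.241,0]); S0=np.array([.530,-.034,0])
def down(yaw): # yaw = direction of tool x from above
    return (R.from_euler("z",yaw)*R.from_rotvec([np.pi,0,0])).as_rotvec()
E
python3 - <<'E'
from h import *
grab(20)
st=P0-.05*u
for yaw in (TH+np.pi/2,TH-np.pi/2):
    q=ik([st[0],st[1],.2],down(yaw)); print(yaw,q)
    if q is not None and abs(q[5])<2: y=yaw
movep([st[0],st[1],.2],down(y))
move_l([st[0],st[1],.048],.15)
e=P0+.02*u
hit=move_l([e[0],e[1],.048],.03,until_force=2)
s=get_state(); p=np.array(s["position"]); print(y,hit,p,s["contact_force"],s["clock"],"along rel P0",(p-P0)@u,(p-P0)@v)
f=frame("top")
for k in("paddle","station","cap_mid","jar_rim"):
    for d in tip_of("top",k)[:2]: print(k,d["score"],px2w(f,d["centre"],Z[k]))
E
```

```text
1.743583922742335 [-0.5823  0.5065  0.0685  1.1328  0.      0.8157]
-1.398008730847458 [-0.5823  0.5065  0.0685  1.1328  0.     -2.3259]
1.743583922742335 True [ 0.5674 -0.2508  0.0476] [ 0.2265 -0.1599 -0.337 ] 7.3917 along rel P0 -0.009883316591970058 -0.00030610850610391407
paddle 0.71 [ 0.5495 -0.1474  0.06  ]
paddle 0.63 [ 0.57   -0.2378  0.06  ]
station 0.57 [ 0.5296 -0.0372  0.03  ]
cap_mid 0.58 [ 0.5508 -0.1373  0.11  ]
jar_rim 0.82 [ 0.5481 -0.1431  0.116 ]
```

```bash
python3 - <<'E'
from h import *
p=np.array(get_state()["position"]); a0=(p-P0)@u
def go(d,vel):
    t=P0+(a0+d)*u; move_l([t[0],t[1],.048],vel)
go(.03,.05); print(get_state()["contact_force"])
go(.094,.06)
for d in np.arange(.094,.1221,.002):
    go(d,.02); s=get_state(); F=np.array(s["contact_force"]); fu=F@u
    print(round(d,4),F,round(fu,2),round((np.array(s["position"])-p)@u,4))
    if fu<-9: break
    if d>.1 and fu>-.7: break
f=frame("top"); save(f,"top2.png")
for k in("paddle","station","cap_mid","jar_rim","cap"):
    for d in tip_of("top",k)[:2]: print(k,d["score"],px2w(f,d["centre"],Z[k]))
print(get_state()["clock"])
E
```

```text
[-0.5656 -4.5542 -3.4001]
0.094 [-1.0876 -5.6299 -4.2202] -5.36 0.0929
0.096 [-0.3988 -4.7563 -4.2132] -4.62 0.0955
0.098 [-1.215  -5.432  -3.8626] -5.14 0.0976
0.1 [-0.3375 -5.7257 -3.637 ] -5.58 0.0997
0.102 [-1.6138 -4.8316 -3.4429] -4.48 0.1018
0.104 [-0.1268 -0.333   0.2774] -0.31 0.1051
paddle 0.86 [ 0.5476 -0.1354  0.06  ]
cap_mid 0.96 [ 0.5296 -0.0318  0.11  ]
jar_rim 0.47 [ 0.5275 -0.041   0.116 ]
jar_rim 0.32 [ 0.7073 -0.0723  0.116 ]
cap 0.72 [ 0.5326 -0.0367  0.097 ]
11.4083
```

The push force collapsed from 5 N to 0.3 N at 104 mm, which is the detent click. I'll back off and look at the cap from above.

```bash
python3 - <<'E'
from h import *
p=np.array(get_state()["position"]); t=p-.04*u
move_l(list(t[:2])+[.048],.15); move_l(list(t[:2])+[.26],.3); 
move_l([.5304,-.0371,.26],.2); let_go()
f=frame("wrist"); save(f,"w1.png"); print(f["T"])
g=frame("top")
for n,ff in(("wrist",f),("top",g)):
  for k in("cap_mid","cap","jar_rim","station","paddle"):
    for d in tip_of(n,k)[:2]: print(n,k,d["score"],d["centre"],px2w(ff,d["centre"],Z[k]))
print(get_state()["clock"],get_state()["q"])
E
```

```text
[[ 0.9854  0.1631  0.0492  0.5175]
 [ 0.1704 -0.9406 -0.2936  0.0377]
 [-0.0016  0.2977 -0.9546  0.4273]
 [ 0.      0.      0.      1.    ]]
wrist cap_mid 0.81 [286.4, 188.2] [ 0.5324 -0.0372  0.11  ]
wrist cap 0.81 [281.8, 185.7] [ 0.5272 -0.0383  0.097 ]
wrist paddle 0.57 [283.5, 251.6] [ 0.5462 -0.1381  0.06  ]
wrist paddle 0.29 [490.5, 6.4] [0.7173 0.1873 0.06  ]
top station 0.69 [191.1, 170.0] [0.7382 0.2119 0.03  ]
14.9833 [-0.2087  0.2633 -0.1411  1.168  -0.      1.1893]
```

View pics/w1.png

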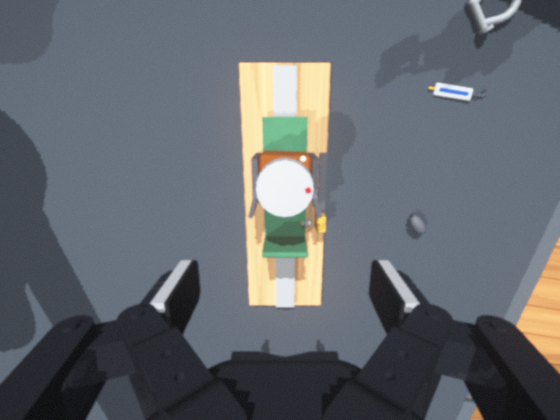

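The wrist view shows the jar between the cheeks. The cap's centre is at about (286,188), the red dot at (308,190) and the white dot at (303,159). I'll fit these for exact positions.

```bash
cat >> h.py <<'E'
def capfit(f,guess):
    im=f["img"].astype(int); h=cv2.cvtColor(f["img"],cv2.COLOR_RGB2HSV)
    m=((h[...,1]<50)&(h[...,2]>150)).astype(np.uint8)
    m=cv2.morphologyEx(m,cv2.MORPH_OPEN,np.ones((5,5)))
    n,l=cv2.connectedComponents(m); b=l==l[int(guess[1]),int(guess[0])]
    c=max(cv2.findContours(b.astype(np.uint8),0,2)[0],key=cv2.contourArea)
    red=(im[...,0]>130)&(im[...,1]<70)&(im[...,2]<70)
    yy,xx=np.nonzero(red); k=np.hypot(xx-guess[0],yy-guess[1])<45
    return cv2.minEnclosingCircle(c), cv2.fitEllipse(c), (np.median(xx[k]),np.median(yy[k]),k.sum())
def ang(f,c,p,z): d=px2w(f,p,z)[:2]-c[:2]; return np.arctan2(d[1],d[0]),np.hypot(*d)
E
python3 - <<'E'
from h import *
f=frame("wrist"); C,E,r=capfit(f,(286,188)); print(C,E,r)
c=px2w(f,E[0],.1235); print("cap",c, px2w(f,C[0],.1235))
print("radius",np.linalg.norm(px2w(f,(E[0][0]+E[1][1]/2,E[0][1]),.1235)-c))
print("red",ang(f,c,r,.1235)); print("white",ang(f,c,(303,159),.084))
E
```

```text
((284.26690673828125, 188.983642578125), 31.523929595947266) ((283.52093505859375, 187.48931884765625), (57.9470100402832, 58.88300704956055), 172.10943603515625) (np.float64(nan), np.float64(nan), np.int64(0))
cap [ 0.5285 -0.0338  0.1235] [ 0.5296 -0.0353  0.1235]
radius 0.0313155383939546
red (np.float64(nan), np.float64(nan))
white (np.float64(1.0012095420459366), np.float64(0.03348166156986834))
  return _methods._mean(a, axis=axis, dtype=dtype,
  ret = ret.dtype.type(ret / rcount)
```

```bash
python3 - <<'E'
from h import *
f=frame("wrist")
sub=f["img"][180:200,298:318].astype(int); m=sub[...,0]-sub[...,1]; yy,xx=np.nonzero(m>60)
c=np.array([.5296,-.036])
for ce in (c,np.array([.5287,-.0343])):
  print("red",ang(f,ce,(xx.mean()+298,yy.mean()+180),.1235),len(xx),"white",ang(f,ce,(303,159),.084))
print(move_l([c[0],c[1],.15],.15)); print(move_l([c[0],c[1],.087],.06,until_force=6))
s0=get_state(); print(s0["contact_force"],s0["position"])
grab(70); s=get_state(); print(s["contact_force"],s["wrist_torque"],s["finger_gap"],s["q"],s["clock"])
f=frame("wrist"); save(f,"w2.png"); g=frame("scene"); save(g,"s2.png")
E
```

```text
red (np.float64(0.15241557508908937), np.float64(0.02522115804315678)) 28 white (np.float64(1.0606217558083388), np.float64(0.0348250798511707))
red (np.float64(0.08225041860733023), np.float64(0.025916389046153208)) 28 white (np.float64(1.0128339163092401), np.float64(0.033819664980568515))
False
False
[ 0.509  -0.2638  0.3786] [ 0.53   -0.0361  0.0874]
[-1.7195  1.0557  8.4052] [ 0.1778  0.4656 -0.0224] 0.6878676115436354 [-0.2068  0.403  -0.4084  0.7594  0.0003  1.1911] 17.5583
```

View pics/w2.png

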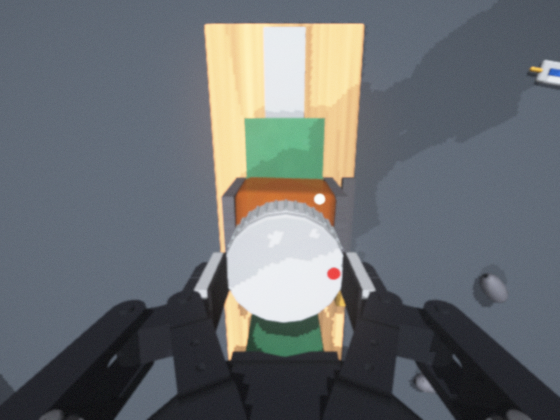

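View pics/s2.png

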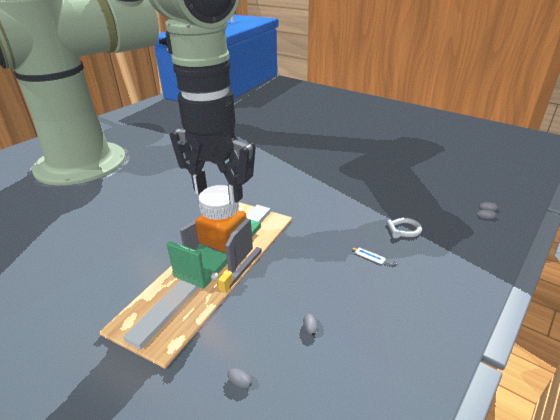

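The grip is central, with the red dot at (333,273) and the white dot at (319,199), about 0.9 rad apart as expected. I'll turn anticlockwise in steps.

```bash
python3 - <<'E'
from h import *
q=np.array(get_state()["q"]); q6=q[5]
for a in (.12,.24,.36,.5,.64,.78,.88,.95):
    q[5]=q6-a; set_joints(list(q)); s=get_state()
    print(a,s["contact_force"],s["wrist_torque"],round(q6-s["q"][5],3),s["finger_gap"],s["clock"])
f=frame("wrist"); save(f,"w3.png")
E
```

```text
0.12 [-0.2136  2.6753  2.672 ] [0.6074 0.2762 0.0408] 0.117 0.6810252769767132 17.9083
0.24 [-0.7498  2.6199  3.5817] [0.6749 0.3293 0.03  ] 0.236 0.6843783575996091 18.1583
0.36 [-1.0212  3.9619  4.1418] [0.6233 0.3112 0.0324] 0.355 0.6801186302949741 18.4083
0.5 [-1.8132  2.0002  3.1882] [0.5152 0.1856 0.0645] 0.494 0.6809328149816525 18.6667
0.64 [-0.2363  2.7042  4.3598] [ 0.3712  0.1504 -0.0241] 0.634 0.6804096305050196 18.925
0.78 [-1.25    1.9864  8.5809] [ 0.2228  0.2976 -0.012 ] 0.775 0.6821294240902943 19.1833
0.88 [-1.0106  1.0603 11.5193] [0.3663 0.2531 0.0508] 0.875 0.6787659498781339 19.4333
0.95 [-0.7941  1.8344 10.8445] [0.459  0.2529 0.0405] 0.945 0.6784659675104661 19.6833
```

View pics/w3.png

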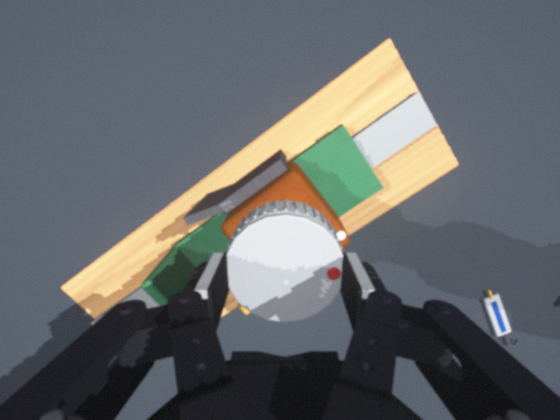

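The cap turned with the fingers (red dot still at (334,273)), and the white dot has come round to (341,236), next to it. The upward push rose to 11 N from the seal. I'll check the angles, then lift.

```bash
python3 - <<'E'
from h import *
s=get_state(); f=frame("wrist"); c=np.array(s["position"])
r=ang(f,c,(334,273),.1235); w=ang(f,c,(341,236),.084)
print(c,"red",r,"white",w,"rel jar x",r[0]-w[0]+.98, s["contact_force"])
# same with pre-turn picture pixels, rotated pose: relative to tool (pose differs only by yaw)
d=R.from_euler("z",-.945).as_matrix(); f2=dict(f); T=f["T"].copy(); T[:3,:3]=d@T[:3,:3]; T[:3,3]=c+d@(T[:3,3]-c); f2["T"]=T
r=ang(f2,c,(333,273),.1235); w2=ang(f2,c,(319,199),.084); print("before: red",r,"white",w2,"rel",r[0]-w2[0]+.98)
E
```

```text
[ 0.5315 -0.0363  0.0897] red (np.float64(1.0917909777398829), np.float64(0.025131107295211834)) white (np.float64(1.2026995471076067), np.float64(0.03596993110787741)) rel jar x 0.8690914306322761 [-1.1701  2.5682 11.7926]
before: red (np.float64(0.1462959986787894), np.float64(0.02461793293238818)) white (np.float64(1.0940887142603102), np.float64(0.034669829412630124)) rel 0.0322072844184792
```

```bash
python3 - <<'E'
from h import *
q=np.array(get_state()["q"]); q[5]-=.05; set_joints(list(q)); sleep(.2)
s=get_state(); p=np.array(s["position"]); print(p,s["contact_force"])
move_l([p[0],p[1],p[2]+.045],.04); sleep(.5)
s=get_state(); print(s["position"],s["contact_force"],s["wrist_torque"],s["finger_gap"],s["clock"])
f=frame("wrist"); save(f,"w4.png"); g=frame("scene"); save(g,"s4.png"); t=frame("top")
for n,ff in(("wrist",f),("scene",g),("top",t)):
  for k,z in(("cap_mid",.155),("jar_rim",.116),("paddle",.06),("sinker_a",.01),("spinner",.003),("shackle",.005)):
    for d in tip_of(n,k)[:2]:
      if d["score"]>.4: print(n,k,round(d["score"],2),np.round(d["centre"]),px2w(ff,d["centre"],z))
E
python3 -c "
import cv2,numpy as np
a=cv2.imread('pics/w4.png');b=cv2.resize(cv2.imread('pics/s4.png')[100:310,100:380],(560,420))
cv2.imwrite('pics/c4.png',cv2.resize(np.hstack([a,b]),(800,300)))"
```

```text
[ 0.5319 -0.0361  0.0903] [-1.0533  2.8491  8.6858]
[ 0.5318 -0.0361  0.1353] [-0.045   0.2927 -1.1435] [-0.0024 -0.0365  0.0081] 0.6796017657572786 22.025
wrist cap_mid 0.73 [284. 261.] [ 0.5329 -0.037   0.155 ]
wrist jar_rim 0.45 [272. 195.] [ 0.5042 -0.0338  0.116 ]
wrist paddle 0.65 [196. 262.] [ 0.548  -0.1323  0.06  ]
wrist sinker_a 0.44 [312. 351.] [ 0.7307 -0.0837  0.01  ]
wrist spinner 0.56 [461. 299.] [0.736  0.1048 0.003 ]
wrist shackle 0.66 [554. 271.] [0.7385 0.2101 0.005 ]
scene jar_rim 0.76 [221. 200.] [ 0.5368 -0.0359  0.116 ]
scene paddle 0.91 [181. 261.] [ 0.5415 -0.1343  0.06  ]
scene sinker_a 0.84 [243. 384.] [ 0.7287 -0.207   0.01  ]
scene sinker_a 0.59 [308. 331.] [ 0.7475 -0.0927  0.01  ]
scene spinner 0.67 [371. 257.] [0.7398 0.1068 0.003 ]
scene shackle 0.83 [401. 228.] [0.7473 0.2092 0.005 ]
scene shackle 0.57 [218. 257.] [ 0.5319 -0.0522  0.005 ]
top cap_mid 0.63 [378. 181.] [ 0.6857 -0.171   0.155 ]
top sinker_a 0.46 [378. 180.] [ 0.7139 -0.2067  0.01  ]
top sinker_a 0.46 [321. 168.] [ 0.7435 -0.0779  0.01  ]
top spinner 0.47 [240. 174.] [0.7341 0.1067 0.003 ]
top shackle 0.8 [191. 168.] [0.7479 0.2182 0.005 ]
```

View pics/c4.png

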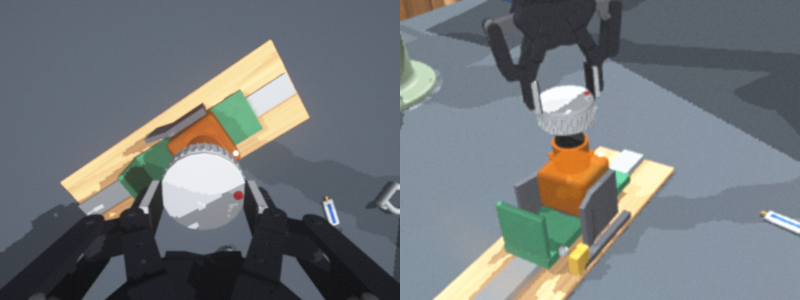

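The cap is clear of the open jar and looks level. The red dot is near the white one, the carrier is still between the cheeks, and the tool force reads only about 1 N. I'll hand in.

```bash
python3 -c "
from h import *
print(sign_off())"
```

```text
the job is handed in; nothing more can be done
None
```

The job is handed in: the carrier is in the station and the cap is off, held level above the open jar. No verdict was reported.

- **Push:** I pushed the paddle about 105 mm with the shut fingers. The force then dropped from about 5 N to 0.3 N, which is the detent click, and I backed off.
- **Unscrewing:** I gripped the cap at 70 N and turned it anticlockwise by about 1.0 rad. A picture taken 0.05 rad before the end of the turn put the cap at about 0.87 rad from the jar's lug. That makes it roughly 0.9 rad at the finish, past 0.72 and short of the stop.
- **Lift:** I raised the cap straight up 45 mm, which puts its skirt about 26–29 mm above the rim.

**Last checks:**
- **Forces:** The side force was below 0.3 N, and the downward force was about 1.1 N, roughly the cap's weight.
- **Picture:** The cap looks level and clear of the jar, the red dot is near the white one, and the carrier is still between the cheeks.
- **Bystanders:** All four were where they started, within the detection noise. One sinker reading from the top camera was about 15 mm off its first one, but the other views of it did not agree with that.

**Disagreements:** A few network reports were plainly wrong, such as the top camera reporting the cap at a sinker; I ignored those. The wrist torque about the vertical axis stayed near zero at the end of each turning step, so I never saw the expected 0.5 Nm. I relied on the dots in the pictures and the upward push from the seal instead.

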